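# Set the sampling valve and flush its line

## Robot

A 6-joint arm with a two-finger parallel gripper is mounted at the origin on the work surface. World frame = base frame: x ahead of the robot, y to its left, z up, the work surface at z = 0. Lengths are in mm, angles in degrees, forces in N, time in s.
With the tool pointing down it reaches from about 300 to 850 mm from the base axis. Payload 4.2 kg.
Tool frame: the origin (TCP) lies between the finger pads; the fingertips stand 14 mm ahead of it and the grasp point (between the pads) lies 5 mm behind it (env.finger_overhang is the distance from the TCP to the fingertips, in mm); z points along the fingers, y is the line along which they close (so a half turn about z gives the same grasp; the last joint's range is limited). The gripper opens to 91 mm and grips with 3 to 60 N. Pads are 32 mm wide; open, the fingers measure 118 mm over their backs; the gripper's body (76 mm by 178 mm) begins 60 mm behind the grasp point.
Start: joints at [64.973, 18.312, 89.639, -0, 72.044, -1.146], TCP at [232.784, 525.788, 227.976] pointing down, gripper open.
Joint ranges: [-177.97, 177.97], [-48.28, 115.42], [12.27, 149.76], [-77.06, 257.06], [2.81, 150.46], [-146.56, 146.56]. Speed limits (degrees/s): [147.25, 147.25, 180, 180, 180, 180].

## Interface

Orientations are given as [roll, pitch, yaw] about the fixed x, y, z axes, in that order (R = Rz(yaw) Ry(pitch) Rx(roll)).
In Python, from workcell import status, cams, env, finder gives the robot as it stands.
- The arm moves only by the tool apply_moves, never from a script. Its argument "increments" is a list of rows, each a list of 7 numbers: the opening, from -1 (shut) to 1 (fully open), then the shift along the world's x, y, z in m, then the turn, a rotation vector about the world's x, y, z in degrees. In form: [[gripper, x, y, z, ax, ay, az], ...]. A call has 1 to 5 rows; each row shifts and turns the commanded pose from where the row before left it; what a row does not reach is not made up. A row lasts 1/12 s, in which the tool goes at most 41.7 mm and 7.16 degrees, less where a joint would pass 70% of its speed; a pose out of reach is approached as far as the arm can. A call with a gripper value outside its range is refused whole. The fingers move at their own pace and stop on an object; "newtons" is the grip in N (left out, the last holds). Time passes only in rows, so rows that do not move let the fingers close. It gives the time, the measured TCP pose, the force, the opening and the grip force at its end, in the units of the state.
- status.state(): the state, without advancing time (a new reading comes with each control period).
- cams.grab_frame(name): name is "side" or "top" or "wrist"; returns a dict with "color" (384x512x3 uint8, red, green, blue), "intrinsics" (3x3 intrinsics, pixels), "k1" (the pictures are not rectified: a ray, as slopes to the right and down, at radius r is drawn at 1 + k1 r^2 times it, then the intrinsics apply), "R" (3x3) and "t" (3): a world point X has camera coordinates R X + t. Camera axes: x right, y down, z forward; pixel columns grow to the right and rows downward; lengths in mm; the calibration is good to about 2 mm. A picture is of the moment at which its call begins. There is no depth.
- env.job_done(): hands the job in; it is judged then, once.
Trained networks look in the newest picture that a camera, given by its name, has taken for a name from the list of things; names that differ only in an ending like _2 or _b are one class to them, and where a whole thing is asked for, a point or a joint stands for the part that bears it (a point fixed in the world has none). Each returns a list of dicts, best first, with "score" (0 to 1); they miss things now and then, are a little off and sometimes report something else, mostly with a low value. They report only what shows in the picture. A call takes as long as a camera call. They do not tell look-alikes from the thing itself.
- finder.boxes_of(query, camera): "rect" ([left, top, width, height] in pixels, round what is visible of it).
- finder.trace(query, camera): "pixels" (384x512 bool, what is visible of it) and "rect" ([left, top, width, height] in pixels, round what is visible of it).
The state is a dict: "time_s": time; "qpos": joint angles; "qvel": joint speeds; "effort": joint torques, N m; "ee_pos": TCP position; "ee_rot": TCP orientation; "force": force on the tool from outside, world axes, zero at the start; "torque": the same for the moment, N m; "gripper_width": finger opening in mm; "gripper_force": force on a finger pad.
Only numpy, scipy, OpenCV 4.12 (cv2) and the standard library are available. Lean on these libraries where they do the work, as an engineer would, in place of code of your own. Each camera call takes 0.05 s, during which the arm holds its last target. There are 200 camera calls.

## Task

Turn the sampling valve's springy lever until, when you let go of it, it stays in line with the flat steel pointer beneath it. Then press the flushing pump's plunger right down onto its stop collar, firmly but without ramming it, keep it bottomed for a full second and let it rise again. Leave the valve at its setting and the other things on the bench where they are.

Things in the scene. Friction and masses are not known exactly. Their poses are not given: they have to be found in the camera images.
- valve: The sampling valve, fixed: a square aluminium block 74 mm wide, 54 mm high, on a 100 mm square foot, with brass stubs. Origin under its centre, below the lever's upright turning axis. With the valve in mid-position the lever points along the valve's -x; it can turn about 70 degrees either side of that.
- lever: The valve's lever: a level steel bar 16 mm wide with a grey upright grip blade at its outer end, turning in a level plane on top of the valve. Origin on its upright turning axis, 64 mm above the bench; +x points along the bar to the grip, z up. The bar lies 85 to 95 mm above the bench; a 48 mm hub on the axis reaches 102 mm.
- lever_grip (a point): Middle of the grip blade's top edge, 116 mm from the axis, 137 mm above the bench. Blade: 44 mm long (94 to 138 mm from the axis), 12 mm thick, rising from the bar. The lever turns the stiff valve through a spring: pushed here with 4 to 7 N it first gives 10 degrees or so before the valve turns, and springs back about as much when let go; then it stays.
- pointer: Flat bare-steel setting pointer, fixed on top of the valve under the lever: a thin bar with a diamond end, reaching 180 mm from the turning axis, beyond the grip. Origin on the same axis, 55 mm above the bench; +x points along the pointer, z up; top at most 61 mm above the bench, 24 mm clear of the bar. The lever is set when its x is parallel to the pointer's x.
- plunger (a joint): Travel of the flushing pump's plunger in m: 0 when up, growing as it is pressed. The head bottoms on the collar after 12 to 28 mm; the spring takes 1 to 3 N on the way.
- plunger_top (a point): Centre of the flat top of the plunger head, a grey round disc 60 mm across and 18 mm thick, on a steel stem above a round aluminium pump body (72 mm across, fixed 100 mm foot, 74 mm high). 143 mm above the bench when up.
- collar: Brass stop collar round the plunger's stem, 38 mm across and 20 mm high, screwed to a different height each time; fixed. Origin at the centre of its underside; the head stops on its top face.
- reagent: Bystander: amber bottle with white cap, 72 mm across, 150 mm high. Origin under its centre.
- jar: Bystander: white jar, 64 mm across, 80 mm high. Origin under its centre.
- beaker: Bystander: open glass beaker, 72 mm across, 90 mm high. Origin under its centre.
- wrench: Bystander: steel wrench 170 mm long lying flat along its own x. Origin under its middle.
- weight: Bystander: round steel weight with a knob, 56 mm across, 65 mm high. Origin under its centre.
- tray: Bystander: divided white vial tray, 120 x 160 x 30 mm. Origin under its centre.
- can: Bystander: metal can, 60 mm across, 100 mm high. Origin under its centre.
Things that resemble listed ones, but are neither listed nor needed, are in the scene too. Leave any green or pink look-alike of the valve alone.

How it is judged:
By the outcome, as a careful person would: the job done as asked, in the order asked, and still so for the second after the job is handed in, with the robot touching nothing.
It also fails if it takes over 72 s, if anything falls off the work surface, if the arm or the gripper's body presses on something with over 40 N, if the wrist force passes 120 N, or if a joint passes its speed limit or range.

## Working session

There is one attempt and no reset: what is moved stays moved. The work goes in short steps, Python scripts to look and compute and a tool call to move; the robot and the scene stay as the last step left them, time stands still between calls to the robot, and variables do not carry over. Pictures are saved under pics/ and viewed, at most 10 in all, crops included, and the job is handed in when it is done.

Besides the shell and the picture viewer there is one more tool, called after "Emit:" as a command line: name --pt "numbers of a row" for each row, then --argument value for the rest. apply_moves: Moves the arm, as the interface text tells. Its arguments: {"type":"object","properties":{"increments":{"type":"array","items":{"type":"array","items":{"type":"number"}}},"newtons":{"type":"number"}},"required":["increments"]}

```bash
mkdir -p pics; cat > h.py <<'E'
import numpy as np, cv2
from workcell import status, cams, env, finder
def ray(f,u,v):
    K=f["intrinsics"];R=np.array(f["R"]);t=np.array(f["t"])
    d=np.array([(u-K[0][2])/K[0][0],(v-K[1][2])/K[1][1]]);s=d.copy()
    for _ in range(30): s=d/(1+f["k1"]*(s@s))
    return -R.T@t, R.T@np.array([s[0],s[1],1])
def at_z(f,u,v,z):
    c,d=ray(f,u,v); return c+d*(z-c[2])/d[2]
def proj(f,X):
    c=np.array(f["R"])@np.array(X,float)+np.array(f["t"]);s=c[:2]/c[2];s=s*(1+f["k1"]*(s@s))
    K=f["intrinsics"];return np.array([K[0][0]*s[0]+K[0][2],K[1][1]*s[1]+K[1][2]])
def save(f,n,crop=None,scale=1):
    im=f["color"][:,:,::-1]
    if crop: l,t,w,h=crop; im=im[t:t+h,l:l+w]
    cv2.imwrite("pics/"+n,cv2.resize(np.ascontiguousarray(im),None,fx=scale,fy=scale,interpolation=cv2.INTER_CUBIC))
E
python3 - <<'E'
from h import *
a=cams.grab_frame("top");b=cams.grab_frame("side")
save(a,"top.png",None,1.5);save(b,"side.png",None,1.5)
for n,f in(("top",a),("side",b)):
    print(n,-np.array(f["R"]).T@f["t"],f["k1"],f["intrinsics"][0][0])
    for q in["valve","lever","pointer","plunger","collar"]:
        print(q,[(np.round(d["rect"]).astype(int).tolist(),round(d["score"],2)) for d in finder.boxes_of(q,n)])
print(status.state())
E
```

```text
top [ 221.59744797  -95.46323257 1542.12570938] -0.07577010438433407 394.6615551661639
valve [([384, 184, 32, 45], 0.96), ([247, 160, 42, 36], 0.86), ([168, 204, 41, 44], 0.83), ([304, 232, 32, 55], 0.77)]
lever [([314, 244, 18, 41], 0.75), ([263, 163, 21, 53], 0.73), ([170, 209, 28, 40], 0.7), ([244, 162, 35, 34], 0.67), ([400, 188, 14, 43], 0.54), ([246, 159, 42, 38], 0.21), ([175, 161, 17, 11], 0.18)]
pointer [([263, 163, 23, 53], 0.78)]
plunger [([176, 157, 14, 16], 0.76)]
collar []
side [  290.16971638 -1062.0071278    843.78701153] -0.10045214095854449 408.1546091330349
valve [([235, 189, 64, 57], 0.95), ([251, 350, 95, 34], 0.83), ([132, 262, 86, 53], 0.7), ([158, 155, 60, 46], 0.58)]
lever [([132, 257, 68, 32], 0.94), ([234, 187, 48, 29], 0.81), ([256, 348, 76, 35], 0.8), ([160, 156, 46, 20], 0.61), ([258, 131, 13, 29], 0.42)]
pointer [([219, 216, 70, 16], 0.76), ([242, 286, 23, 31], 0.53)]
plunger [([238, 141, 18, 13], 0.46)]
collar [([242, 155, 9, 10], 0.64), ([235, 189, 64, 57], 0.32)]
{'time_s': 0.6, 'qpos': array([ 6.49741163e+01,  1.83088600e+01,  8.96389978e+01, -4.49658223e-04,
        7.20443347e+01, -1.14670963e+00]), 'qvel': array([-0.01315282, -0.00124828,  0.02995824,  0.04332074, -0.10078825,
        0.03518575]), 'effort': array([ 4.63308224e-04, -4.12116265e+01, -2.32135087e+01,  7.28379143e-02,
        3.77156551e-02, -3.07106779e-05]), 'ee_pos': array([232.77776668, 525.7846354 , 228.00644282]), 'ee_rot': array([1.79992203e+02, 5.83938421e-04, 1.56120965e+02]), 'force': array([0.60208457, 0.60308819, 0.56991723]), 'torque': array([0.03207146, 0.07137939, 0.01855347]), 'gripper_force': 0.0, 'gripper_width': 90.98747056995104}
```

View pics/top.png

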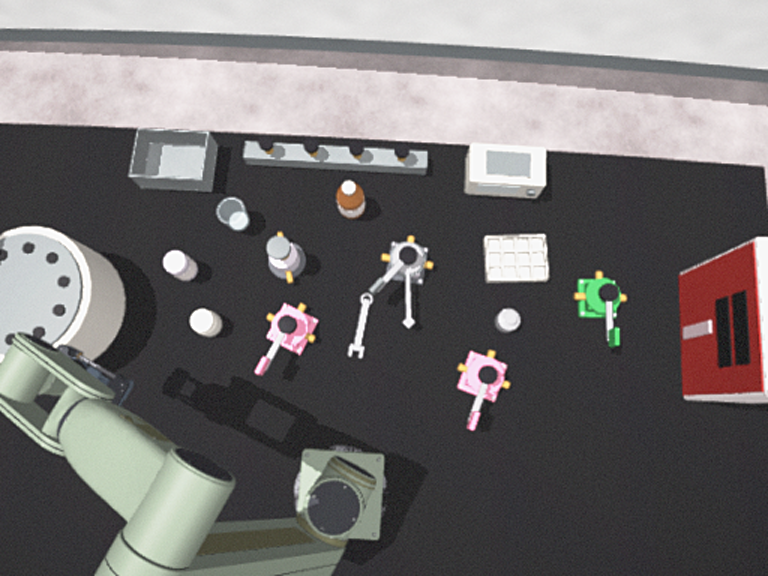

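View pics/side.png

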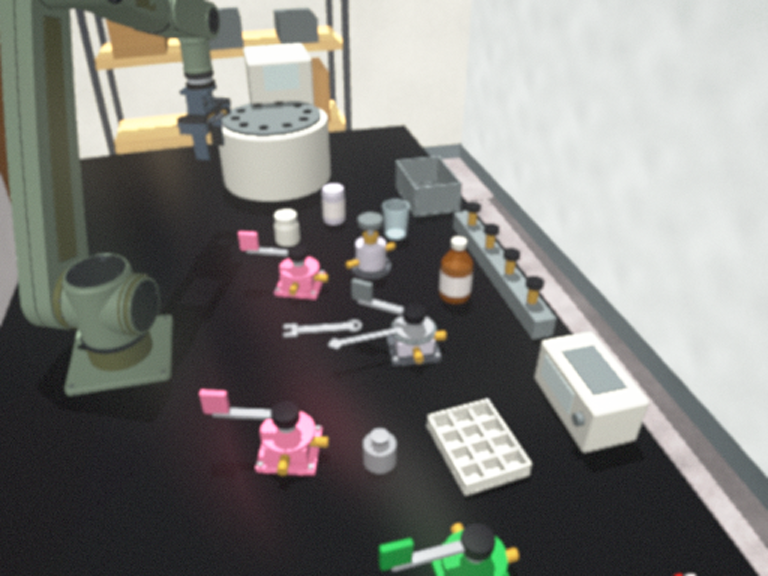

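The top view (1.5x) shows four candidates for the valve. The plain aluminium one is at (408,258), with its lever going lower-left to a grey grip near (372,293) and its pointer going to (408,323). The look-alikes are pink at (290,328) and (483,376), and green at (600,297). The pump is at (285,250) top and (370,245) side. I choose the aluminium valve and will check it in a close crop.

```bash
python3 - <<'E'
from h import *
a=cams.grab_frame("top");b=cams.grab_frame("side")
A=cv2.resize(a["color"][150:235,225:310],None,fx=4.6,fy=4.6,interpolation=cv2.INTER_CUBIC)
B=cv2.resize(b["color"][175:255,215:305],None,fx=4.6,fy=4.6,interpolation=cv2.INTER_CUBIC)
H=391;im=np.zeros((H,800,3),np.uint8)
im[:A.shape[0],:A.shape[1]]=A[:H];w=800-A.shape[1];im[:B.shape[0],A.shape[1]:]=B[:,:w]
cv2.imwrite("pics/crop.png",im[:,:,::-1])
print(A.shape,B.shape)
tt=finder.trace("plunger","top")+[]
for n,f,q in(("top",a,"plunger_top"),("side",b,"plunger_top")):
    for d in finder.trace(q,n):
        m=d["pixels"];ys,xs=np.nonzero(m);print(n,d["rect"],d["score"],xs.mean(),ys.mean(),at_z(f,xs.mean(),ys.mean(),134).round(1))
for n,f,uv,z in(("top",a,(272,169.5),102),("side",b,(276,208),102),("top",a,(272,215.5),58),("side",b,(223,229),58)): print(n,uv,at_z(f,*uv,z).round(1))
E
```

```text
(391, 391, 3) (368, 414, 3)
top [176.5, 158.8, 13.6, 16.6] 0.61 185.13839285714286 165.51785714285714 [585.4 190.3 134. ]
side [237.7, 139.6, 18.7, 14.3] 0.71 246.9241379310345 147.58620689655172 [585.1 182.3 134. ]
top (272, 169.5) [ 598.5 -132.1  102. ]
side (276, 208) [ 595.4 -142.2  102. ]
top (272, 215.5) [ 430.4 -142.9   58. ]
side (223, 229) [ 431.7 -146.4   58. ]
```

View pics/crop.png

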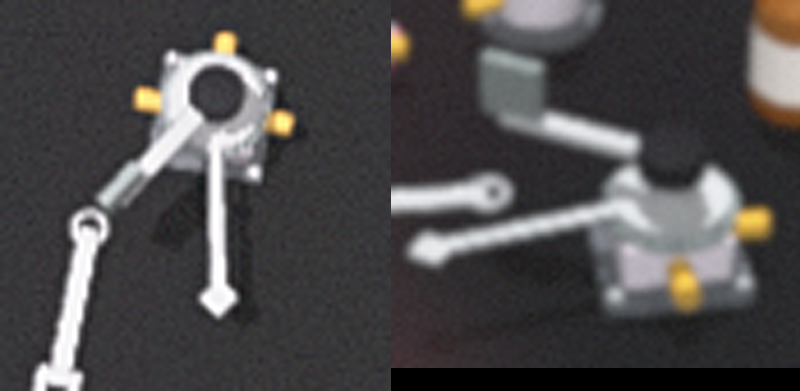

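The crop confirms it: aluminium block, black hub at top-view pixel (271.7,170.4), grey blade at (251,191), and steel pointer tip at (272.4,214.8). The wrench eye is only near the grip, on the bench below it. Next I'll move there for a wrist view.

Emit:
apply_moves --pt "1 0.015 -0.038 0.005 0 0 0" --pt "1 0.015 -0.038 0.005 0 0 0" --pt "1 0.015 -0.038 0.005 0 0 0" --pt "1 0.015 -0.038 0.005 0 0 0" --pt "1 0.015 -0.038 0.005 0 0 0"

```text
time_s: 1.27
ee_pos: [308.0, 334.0, 253.2]
ee_rot: [180.0, 0.0, 156.2]
force: [1.0, 0.2, 0.7]
gripper_width: 91.2
gripper_force: 0.0
```

Emit:
apply_moves --pt "1 0.015 -0.038 0.005 0 0 0" --pt "1 0.015 -0.038 0.005 0 0 0" --pt "1 0.015 -0.038 0.005 0 0 0" --pt "1 0.015 -0.038 0.005 0 0 0" --pt "1 0.015 -0.038 0.005 0 0 0"

```text
time_s: 1.68
ee_pos: [383.0, 143.9, 278.6]
ee_rot: [180.0, 0.0, 156.1]
force: [1.0, 0.0, 0.4]
gripper_width: 91.2
gripper_force: 0.0
```

Emit:
apply_moves --pt "0 0.015 -0.038 0.005 0 0 0" --pt "0 0.015 -0.038 0.005 0 0 0" --pt "0 0.015 -0.038 0.005 0 0 0" --pt "0 0.01 -0.03 0.005 0 0 0" --pt "0 0 0 0 0 0 0"

```text
time_s: 2.1
ee_pos: [439.8, -2.9, 298.9]
ee_rot: [-179.9, 0.2, 155.8]
force: [1.2, 0.9, -0.4]
gripper_width: 60.7
gripper_force: 0.0
```

```bash
python3 - <<'E'
from h import *
w=cams.grab_frame("wrist");save(w,"w1.png",None,1.5)
a=cams.grab_frame("top");b=cams.grab_frame("side")
from h import *
print(status.state()["ee_pos"],status.state()["ee_rot"])
R=np.array(w["R"]);print("cam",-R.T@w["t"],R[2],w["k1"])
for q in("lever","pointer","valve"):
  for d in finder.trace(q,"wrist"):
    ys,xs=np.nonzero(d["pixels"]);print(q,np.round(d["rect"]),round(d["score"],2))
for uv,f in(((251.1,190.7),a),((241.5,188),b)):print(at_z(f,*uv,137).round(1))
for X in((597,-137,102),(480,-60,137),(431,-145,60)):print(proj(w,X)*1.5)
E
```

```text
[437.49985634   1.92667022 297.82345998] [ 1.79972008e+02 -4.49993576e-02  1.56063401e+02]
cam [364.04630166  30.45905954 455.44691766] [ 0.26584255 -0.1217012  -0.95630359] -0.03906117250700911
lever [210. 214.  43.  95.] 0.91
lever [  2. 154.  19.  50.] 0.73
lever [341.   0.  46. 114.] 0.56
pointer [166. 191.  81. 105.] 0.97
valve [300.   1.  96. 138.] 0.72
valve [  0. 136.  85.  79.] 0.65
valve [208. 210.  61.  97.] 0.58
[505.2 -59.7 137. ]
[508.5 -63.8 137. ]
[332.32869425 446.15218216]
[346.7200365  335.47320932]
[256.90441273 294.65908203]
```

View pics/w1.png

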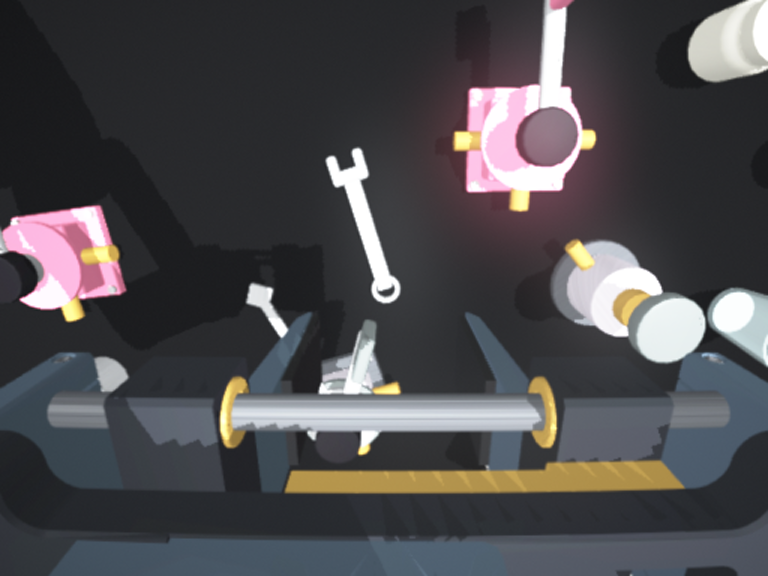

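The wrist view shows the lever blade at (365,345) and the pointer tip at (262,297), with the valve mostly hidden by the gripper. The blade sits at about (507,-62), the lever at about 140° and the pointer at about 183°. I'll straddle the blade.

Emit:
apply_moves --pt "0.1 0.023 -0.021 -0.025 0 0 -5.5" --pt "0.1 0.023 -0.021 -0.025 0 0 -5.5" --pt "0.1 0.023 -0.022 -0.025 0 0 -5" --pt "0.1 0 0 -0.025 0 0 0" --pt "0.1 0 0 -0.025 0 0 0"

```text
time_s: 2.82
ee_pos: [507.6, -61.8, 171.5]
ee_rot: [180.0, -0.0, 140.1]
force: [-0.1, -0.1, 0.0]
gripper_width: 49.9
gripper_force: 0.0
```

Emit:
apply_moves --pt "0.1 0 0 -0.02 0 0 0" --pt "0.1 0 0 -0.02 0 0 0" --pt "0.1 0 0 -0.011 0 0 0" --pt "0.1 0 0 0 0 0 0" --pt "0.1 0 0 0 0 0 0"

```text
time_s: 3.23
ee_pos: [506.6, -61.1, 121.8]
ee_rot: [-180.0, -0.1, 140.2]
force: [0.9, 0.2, 0.5]
gripper_width: 50.3
gripper_force: 0.0
```

Emit:
apply_moves --pt "-0.56 0 0 0 0 0 0" --pt "-0.56 0 0 0 0 0 0" --pt "-0.56 -0.006 -0.008 0 0 0 5" --pt "-0.56 -0.0055 -0.0085 0 0 0 5" --pt "-0.56 -0.0046 -0.009 0 0 0 5"

```text
time_s: 3.65
ee_pos: [492.4, -87.1, 123.4]
ee_rot: [179.8, 0.3, 155.3]
force: [4.9, 4.4, -1.6]
gripper_width: 21.0
gripper_force: 2.5
```

Emit:
apply_moves --pt "-0.56 -0.004 -0.0093 0 0 0 5" --pt "-0.56 -0.003 -0.0097 0 0 0 5" --pt "-0.56 -0.0022 -0.01 0 0 0 5" --pt "-0.56 -0.0014 -0.01 0 0 0 5" --pt "-0.56 0 0 0 0 0 0"

```text
time_s: 4.07
ee_pos: [482.1, -126.9, 123.4]
ee_rot: [179.9, 0.3, 175.1]
force: [4.5, 6.1, 0.5]
gripper_width: 20.3
gripper_force: 2.8
```

Emit:
apply_moves --pt "-0.56 -0.0004 -0.01 0 0 0 5" --pt "-0.56 0.0004 -0.01 0 0 0 5" --pt "-0.56 0.0014 -0.01 0 0 0 5" --pt "-0.56 0 0 0 0 0 0" --pt "-0.56 0 0 0 0 0 0"

```text
time_s: 4.48
ee_pos: [482.4, -155.7, 122.9]
ee_rot: [179.9, 0.2, -170.2]
force: [2.1, 5.0, 1.2]
gripper_width: 20.2
gripper_force: 2.2
```

Emit:
apply_moves --pt "1 0 0.004 0 0 0 0" --pt "1 0 0.004 0 0 0 0" --pt "1 0 0 0 0 0 0" --pt "1 0 0 0.035 0 0 0" --pt "1 0 0 0.04 0 0 0"

```text
time_s: 4.9
ee_pos: [478.9, -148.2, 195.2]
ee_rot: [179.9, -0.5, -169.9]
force: [1.2, -1.2, 0.5]
gripper_width: 50.6
gripper_force: 0.0
```

Emit:
apply_moves --pt "1 0.01 0 0.04 0 0 0" --pt "1 0.025 0.002 0.03 0 0 0" --pt "1 0.03 0.002 0.025 0 0 0" --pt "1 0.035 0.002 0.01 0 0 0" --pt "1 0.02 0.002 0 0 0 0"

```text
time_s: 5.32
ee_pos: [604.9, -141.3, 305.3]
ee_rot: [-179.7, 0.4, -169.9]
force: [0.2, -0.4, -0.7]
gripper_width: 83.7
gripper_force: 0.0
```

```bash
cat > look.py <<'E'
from h import *
import sys
w=cams.grab_frame("wrist");save(w,sys.argv[1],None,1.5)
print(status.state()["ee_pos"])
for q in("lever","pointer"):
  for d in finder.trace(q,"wrist")[:2]:
    m=d["pixels"];ys,xs=np.nonzero(m)
    P=np.array([at_z(w,u,v,95 if q=="lever" else 60)[:2] for u,v in zip(xs,ys)])
    c=P.mean(0);U=np.linalg.svd(P-c,full_matrices=False)[2][0]
    print(q,np.round(d["rect"]),round(d["score"],2),c.round(1),np.degrees(np.arctan2(U[1],U[0]))%180)
E
python3 look.py w2.png
```

```text
[ 606.88851843 -140.73607042  302.55074495]
lever [496.  36.  16.  38.] 0.77 [411.3 135.2] 22.98589953753935
lever [250.  48.  55. 132.] 0.59 [ 547.7 -131.1] 177.780546595663
pointer [238.  23.  55. 162.] 0.95 [ 541.8 -138.3] 3.123607701973176
```

View pics/w2.png

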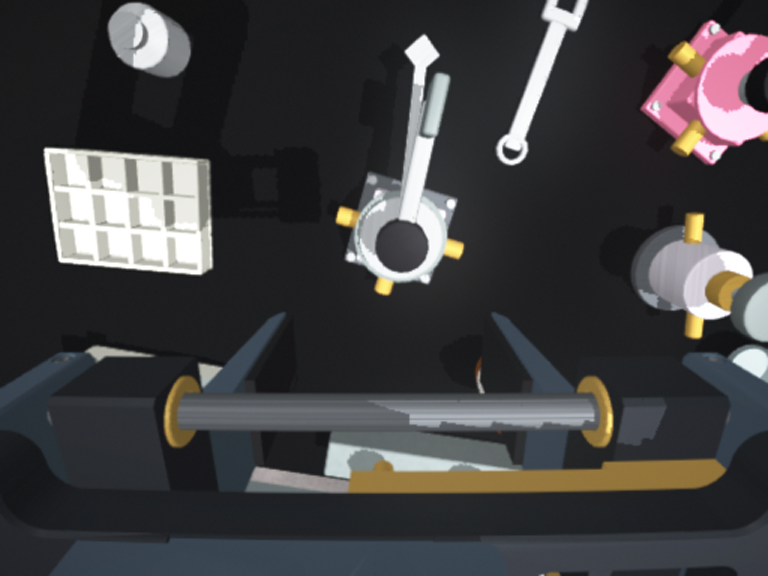

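The view shows the hub at (402,244), the lever blade at (436,105) and the pointer diamond at (422,55). The lever still falls short of the pointer. I'll zoom in to measure it.

```bash
python3 - <<'E'
from h import *
im=cv2.imread("pics/w2.png")[25:285,330:480]
cv2.imwrite("pics/w2c.png",cv2.resize(im,None,fx=2.3,fy=2.3,interpolation=cv2.INTER_CUBIC))
E
```

```text
(no output)
```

View pics/w2c.png

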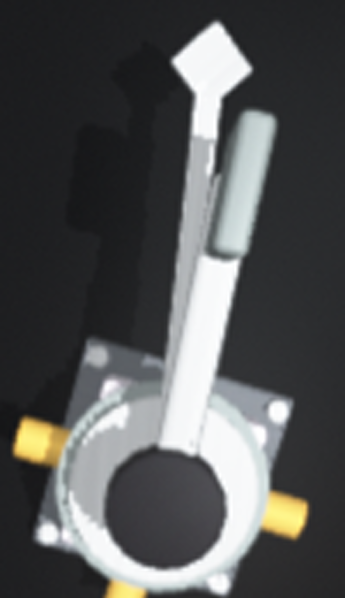

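```bash
python3 - <<'E'
from h import *
w=cams.grab_frame("wrist")
def P(u,v,z): return at_z(w,((u+.5)/2.3-.5+330+.5)/1.5-.5,((v+.5)/2.3-.5+25+.5)/1.5-.5,z)[:2]
def ang(a,b): d=b-a; return np.degrees(np.arctan2(d[1],d[0]))%360
hub=P(166,506,102);print("hub",hub)
print("bar edges",ang(P(162,445,95),P(206,250,95)),ang(P(198,455,95),P(240,260,95)))
print("bar end from hub",ang(hub,P(223,257,95)))
t=P(217,21,60);print("tip",t,np.hypot(*(t-hub)),ang(hub,t), "left/right mid",ang(hub,(P(171,62,60)+P(252,68,60))/2))
print("pointer L edge",ang(P(163,385,60),P(193,130,60)))
for th in(176,177,178,179,183):
  c,s=np.cos(np.radians(th)),np.sin(np.radians(th))
  print(th,[ (((proj(w,(hub[0]+r*c,hub[1]+r*s,z))+.5)*1.5-[330,25])*2.3).round() for r,z in((24,95),(94,95),(94,137),(138,137),(180,60))])
E
```

```text
hub [ 588.78112582 -131.92048218]
bar edges 177.84967720888116 178.99263336486072
bar end from hub 177.6174068645042
tip [ 412.78195263 -144.29654871] 176.4337722312382 184.0223545053608 left/right mid 184.06946391043982
pointer L edge 183.7720563332302
176 [array([182., 442.]), array([232., 253.]), array([245., 245.]), array([284.,  99.]), array([285.,  25.])]
177 [array([181., 442.]), array([228., 252.]), array([240., 244.]), array([277.,  97.]), array([277.,  22.])]
178 [array([180., 442.]), array([223., 251.]), array([235., 243.]), array([269.,  95.]), array([269.,  20.])]
179 [array([179., 441.]), array([219., 250.]), array([230., 242.]), array([261.,  93.]), array([260.,  18.])]
183 [array([174., 441.]), array([201., 247.]), array([210., 238.]), array([230.,  88.]), array([227.,  12.])]
```

The lever rests at about 178° and the pointer is at about 184°. I'll push again, about 6° further than before.

Emit:
apply_moves --pt "0 -0.035 0.002 0 0 0 0" --pt "0 -0.035 0.002 -0.01 0 0 0" --pt "0 -0.035 0.002 -0.02 0 0 0" --pt "0 -0.021 0.002 -0.03 0 0 0" --pt "0 0 0 -0.035 0 0 0"

```text
time_s: 5.93
ee_pos: [470.1, -132.5, 207.8]
ee_rot: [-179.9, -0.0, -170.0]
force: [1.3, 0.6, -0.6]
gripper_width: 60.8
gripper_force: 0.0
```

Emit:
apply_moves --pt "0 0 0 -0.035 0 0 0" --pt "0 0 0 -0.03 0 0 0" --pt "0 0 0 -0.02 0 0 0" --pt "-0.56 0 0 0 0 0 0" --pt "-0.56 0 0 0 0 0 0"

```text
time_s: 6.35
ee_pos: [473.8, -132.7, 121.7]
ee_rot: [180.0, -0.1, -169.9]
force: [0.8, -0.1, 0.5]
gripper_width: 35.0
gripper_force: 0.0
```

Emit:
apply_moves --pt "-0.56 0.006 0 0 0 0 0" --pt "-0.56 0 -0.008 0 0 0 1" --pt "-0.56 0.001 -0.009 0 0 0 2" --pt "-0.56 0.002 -0.009 0 0 0 3" --pt "-0.56 0.001 -0.004 0 0 0 0"

```text
time_s: 6.77
ee_pos: [485.8, -162.6, 123.5]
ee_rot: [179.9, 0.1, -163.9]
force: [-3.1, 4.8, 1.4]
gripper_width: 20.1
gripper_force: 2.4
```

Emit:
apply_moves --pt "-0.56 0.001 -0.003 0 0 0 0" --pt "-0.56 0 -0.002 0 0 0 0" --pt "-0.56 0 0 0 0 0 0"

```text
time_s: 7.02
ee_pos: [486.8, -167.6, 122.8]
ee_rot: [180.0, 0.1, -163.9]
force: [-3.0, 4.9, 2.2]
gripper_width: 20.1
gripper_force: 2.4
```

Emit:
apply_moves --pt "1 0 0.004 0 0 0 -3" --pt "1 0 0.006 0 0 0 -3" --pt "1 0 0 0 0 0 0" --pt "1 0 0 0.035 0 0 0" --pt "1 0 0 0.04 0 0 0"

```text
time_s: 7.43
ee_pos: [485.5, -157.9, 195.7]
ee_rot: [180.0, -0.3, -169.8]
force: [1.2, -0.8, 0.8]
gripper_width: 50.6
gripper_force: 0.0
```

Emit:
apply_moves --pt "1 0.01 0.002 0.04 0 0 0" --pt "1 0.025 0.003 0.03 0 0 0" --pt "1 0.03 0.003 0.025 0 0 0" --pt "1 0.035 0.003 0.01 0 0 0" --pt "1 0.018 0.003 0 0 0 0"

```text
time_s: 7.85
ee_pos: [609.6, -144.9, 306.0]
ee_rot: [-179.6, 0.6, -169.8]
force: [0.1, -0.1, -0.9]
gripper_width: 84.0
gripper_force: 0.0
```

```bash
sleep 0; python3 look.py w3.png; python3 - <<'E'
import cv2
im=cv2.imread("pics/w3.png")[25:285,320:490]
cv2.imwrite("pics/w3c.png",cv2.resize(im,None,fx=2.3,fy=2.3,interpolation=cv2.INTER_CUBIC))
E
```

```text
[ 611.06769981 -144.03113057  303.27317663]
lever [256.  39.  40. 139.] 0.57 [ 548.6 -136. ] 3.7855253560588413
lever [501.  36.  11.  35.] 0.52 [412.  132.9] 23.502500896349005
pointer [242.  19.  54. 165.] 0.67 [ 557.7 -137.6] 3.3316658412709104
```

View pics/w3c.png

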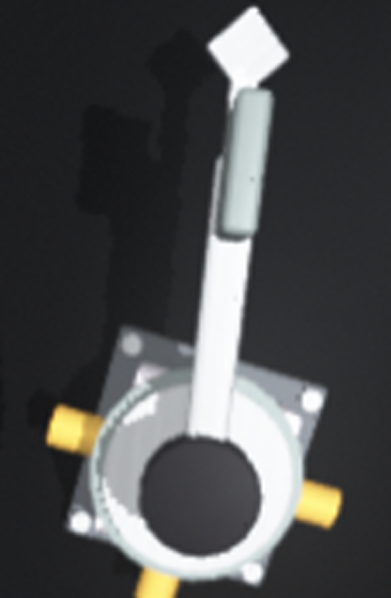

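The lever now nearly covers the pointer. Next I'll quantify the remaining error.

```bash
python3 - <<'E'
from h import *
w=cams.grab_frame("wrist");im=cv2.imread("pics/w3.png")
def P(u,v,z): return at_z(w,((u+.5)/2.3-.5+320+.5)/1.5-.5,((v+.5)/2.3-.5+25+.5)/1.5-.5,z)[:2]
def ang(a,b): d=b-a; return np.degrees(np.arctan2(d[1],d[0]))%360
hub=P(200,497,102);print("hub",hub)
print("bar edges",ang(P(189,432,95),P(210,235,95)),ang(P(231,440,95),P(253,236,95)),"mid",ang(hub,P(231.5,235,95)))
t=P(253,6,60);print("tip",np.hypot(*(t-hub)),ang(hub,t),ang(hub,(P(207,46,60)+P(289,55,60))/2))
# automatic hub: dark blob; bar: bright rows
g=cv2.cvtColor(w["color"],cv2.COLOR_RGB2GRAY).astype(float)
for z,rows,c0,c1 in((95,range(88,138,4),285,325),):
  L=[];Rr=[]
  for v in rows:
    uc=(((200+(497-((v-16.7)*1.5*2.3))*31.5/262))/2.3+320)/1.5
    a=int(uc)-14; r=g[v,a:a+29]; 
    d=np.diff(r);i=d[:14].argmax();j=14+d[14:].argmin()
    print(v,a+i+.5,a+j+.5,end="; ")
print()
for th in(182,183,184,185):
  c,s=np.cos(np.radians(th)),np.sin(np.radians(th))
  print(th,[ (((proj(w,(hub[0]+r*c,hub[1]+r*s,z))+.5)*1.5-[320,25])*2.3).round().tolist() for r,z in((24,95),(94,95),(94,137),(138,137),(176.5,60))])
E
```

```text
hub [ 589.35376801 -131.96522449]
bar edges 184.63098019150772 185.23888243227958 mid 183.88607140507762
tip 178.11419874841368 183.99076876582552 183.9354526750958
88 271.5 285.5; 92 271.5 283.5; 96 270.5 283.5; 100 270.5 282.5; 104 269.5 282.5; 108 269.5 281.5; 112 269.5 281.5; 116 268.5 280.5; 120 268.5 280.5; 124 267.5 279.5; 128 267.5 279.5; 132 267.5 278.5; 136 266.5 277.5; 
182 [[210.0, 432.0], [240.0, 238.0], [251.0, 228.0], [275.0, 78.0], [269.0, 14.0]]
183 [[209.0, 432.0], [236.0, 237.0], [246.0, 228.0], [268.0, 76.0], [261.0, 12.0]]
184 [[207.0, 432.0], [231.0, 236.0], [241.0, 227.0], [260.0, 75.0], [253.0, 11.0]]
185 [[206.0, 431.0], [227.0, 236.0], [236.0, 226.0], [252.0, 74.0], [245.0, 10.0]]
```

The lever is at about 184.3° against 184.0° for the pointer, so it is set. Next is the pump: I'll move near it and measure the head once from the wrist.

Emit:
apply_moves --pt "-1 0.003 0.035 0 0 0 0" --pt "-1 0.003 0.037 0 0 0 0" --pt "-1 0.003 0.037 0 0 0 0" --pt "-1 0 0.037 0 0 0 0" --pt "-1 0 0.037 0 0 0 0"

```text
time_s: 8.47
ee_pos: [612.3, 39.8, 302.1]
ee_rot: [-179.9, -0.0, -169.9]
force: [0.5, -0.8, 0.3]
gripper_width: 61.1
gripper_force: 0.0
```

Emit:
apply_moves --pt "-1 0 0.037 0 0 0 0" --pt "-1 0 0.037 0 0 0 0" --pt "-1 0 0.037 0 0 0 0" --pt "-1 0 0.035 0 0 0 0" --pt "-1 0 0 0 0 0 0"

```text
time_s: 8.88
ee_pos: [612.2, 190.3, 301.7]
ee_rot: [179.8, 0.0, -169.6]
force: [0.2, -0.6, -1.3]
gripper_width: 27.4
gripper_force: 0.0
```

```bash
python3 - <<'E'
from h import *
w=cams.grab_frame("wrist");save(w,"w4.png",None,1.5)
s=status.state();print(s["ee_pos"],s["gripper_width"],s["force"])
for q in("plunger_top","collar"):
  for d in finder.trace(q,"wrist")[:3]:
    ys,xs=np.nonzero(d["pixels"]);print(q,np.round(d["rect"]),round(d["score"],2),at_z(w,xs.mean(),ys.mean(),143).round(1))
E
```

```text
[612.39697042 187.26603316 301.70898115] 23.32421051171325 [-0.02808263 -0.28057564 -0.29904302]
plunger_top [235. 131.  51.  47.] 0.75 [583.  187.3 143. ]
plunger_top [  0.   0. 103. 159.] 0.46 [562.3 -61.7 143. ]
collar [104. 197.  65.  60.] 0.19 [702.5  53.1 143. ]
```

View pics/w4.png

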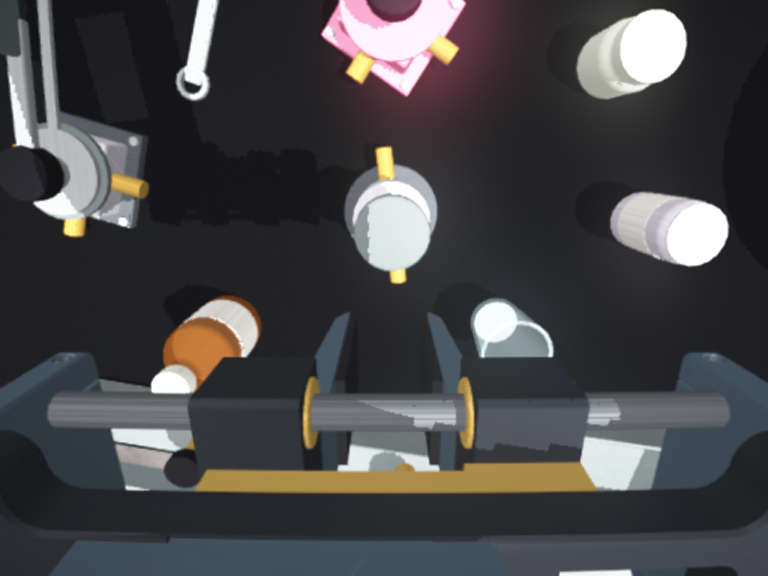

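The head is at pixel (392,232), which gives (583,187), agreeing with the other views. Now I'll descend.

Emit:
apply_moves --pt "-1 -0.029 0 -0.02 0 0 0" --pt "-1 0 0 -0.035 0 0 0" --pt "-1 0 0 -0.035 0 0 0" --pt "-1 0 0 -0.03 0 0 0" --pt "-1 0 0 -0.01 0 0 0"

```text
time_s: 9.45
ee_pos: [581.6, 182.3, 167.7]
ee_rot: [-179.9, -0.5, -170.0]
force: [-1.1, 0.3, 0.7]
gripper_width: 0.3
gripper_force: 0.0
```

Emit:
apply_moves --pt "-1 0 0 -0.005 0 0 0" --pt "-1 0 0 -0.005 0 0 0" --pt "-1 0 0 -0.005 0 0 0" --pt "-1 0 0 -0.004 0 0 0" --pt "-1 0 0 -0.003 0 0 0"

```text
time_s: 9.87
ee_pos: [585.6, 185.2, 151.2]
ee_rot: [-180.0, 0.2, -169.9]
force: [1.2, -1.2, 1.3]
gripper_width: 0.5
gripper_force: 0.8
```

Emit:
apply_moves --pt "-1 0 0 -0.0015 0 0 0" --pt "-1 0 0 -0.0015 0 0 0" --pt "-1 0 0 -0.0015 0 0 0" --pt "-1 0 0 -0.0015 0 0 0"

```text
time_s: 10.2
ee_pos: [585.0, 185.5, 144.4]
ee_rot: [180.0, 0.1, -169.9]
force: [0.7, 0.2, 1.0]
gripper_width: 0.3
gripper_force: 0.9
```

Emit:
apply_moves --pt "-1 0 0 -0.0015 0 0 0" --pt "-1 0 0 -0.0015 0 0 0" --pt "-1 0 0 0 0 0 0"

```text
time_s: 10.45
ee_pos: [584.5, 185.5, 140.8]
ee_rot: [180.0, 0.0, -169.9]
force: [1.8, 0.1, 2.1]
gripper_width: 0.2
gripper_force: 1.0
```

Emit:
apply_moves --pt "-1 0 0 -0.0015 0 0 0" --pt "-1 0 0 -0.0015 0 0 0" --pt "-1 0 0 0 0 0 0"

```text
time_s: 10.7
ee_pos: [584.5, 185.4, 137.7]
ee_rot: [180.0, -0.0, -169.9]
force: [1.6, 0.8, 2.0]
gripper_width: 0.2
gripper_force: 1.1
```

Emit:
apply_moves --pt "-1 0 0 -0.0015 0 0 0" --pt "-1 0 0 -0.001 0 0 0" --pt "-1 0 0 0 0 0 0"

```text
time_s: 10.95
ee_pos: [584.5, 185.4, 135.3]
ee_rot: [180.0, -0.0, -169.9]
force: [1.3, 1.1, 1.5]
gripper_width: 0.3
gripper_force: 1.2
```

Emit:
apply_moves --pt "-1 0 0 -0.001 0 0 0" --pt "-1 0 0 -0.001 0 0 0" --pt "-1 0 0 0 0 0 0"

```text
time_s: 11.2
ee_pos: [584.4, 185.4, 133.3]
ee_rot: [180.0, -0.0, -169.9]
force: [0.5, 1.5, 3.2]
gripper_width: 0.4
gripper_force: 1.2
```

Emit:
apply_moves --pt "-1 0 0 -0.001 0 0 0" --pt "-1 0 0 -0.001 0 0 0" --pt "-1 0 0 0 0 0 0"

```text
time_s: 11.45
ee_pos: [584.4, 185.4, 131.6]
ee_rot: [180.0, 0.0, -169.9]
force: [-0.4, 1.2, 3.8]
gripper_width: 0.2
gripper_force: 1.7
```

Emit:
apply_moves --pt "-1 0 0 -0.001 0 0 0" --pt "-1 0 0 -0.001 0 0 0" --pt "-1 0 0 0 0 0 0"

```text
time_s: 11.7
ee_pos: [584.4, 185.4, 131.6]
ee_rot: [180.0, 0.1, -169.9]
force: [-2.9, 0.3, 12.3]
gripper_width: 0.2
gripper_force: 6.5
```

It bottomed at 131.6 mm with the force rising. I'll press a touch firmer and hold.

Emit:
apply_moves --pt "-1 0 0 -0.001 0 0 0" --pt "-1 0 0 0 0 0 0" --pt "-1 0 0 0 0 0 0" --pt "-1 0 0 0 0 0 0" --pt "-1 0 0 0 0 0 0"

```text
time_s: 12.12
ee_pos: [584.5, 185.4, 131.5]
ee_rot: [180.0, 0.1, -169.9]
force: [-4.9, 0.1, 17.0]
gripper_width: 0.5
gripper_force: 8.7
```

Emit:
apply_moves --pt "-1 0 0 0 0 0 0" --pt "-1 0 0 0 0 0 0" --pt "-1 0 0 0 0 0 0" --pt "-1 0 0 0 0 0 0" --pt "-1 0 0 0 0 0 0"

```text
time_s: 12.53
ee_pos: [584.5, 185.4, 131.6]
ee_rot: [180.0, 0.1, -169.9]
force: [-4.3, 0.9, 17.0]
gripper_width: 0.7
gripper_force: 8.7
```

Emit:
apply_moves --pt "-1 0 0 0 0 0 0" --pt "-1 0 0 0 0 0 0" --pt "-1 0 0 0 0 0 0" --pt "-1 0 0 0 0 0 0" --pt "-1 0 0 0 0 0 0"

```text
time_s: 12.95
ee_pos: [584.4, 185.4, 131.5]
ee_rot: [180.0, 0.1, -169.9]
force: [-3.0, -0.3, 16.8]
gripper_width: 0.6
gripper_force: 8.7
```

Emit:
apply_moves --pt "-1 0 0 0.006 0 0 0" --pt "-1 0 0 0.01 0 0 0" --pt "-1 0 0 0.015 0 0 0" --pt "-1 0 0 0.02 0 0 0" --pt "-1 0 0 0.03 0 0 0"

```text
time_s: 13.37
ee_pos: [582.4, 184.4, 207.4]
ee_rot: [-179.9, -0.5, -169.9]
force: [0.7, -0.0, -0.0]
gripper_width: 0.5
gripper_force: 0.0
```

Emit:
apply_moves --pt "-1 0.01 0 0.035 0 0 0" --pt "-1 0.02 0 0.035 0 0 0" --pt "-1 0 0 0.02 0 0 0" --pt "-1 0 0 0 0 0 0" --pt "-1 0 0 0 0 0 0"

```text
time_s: 13.78
ee_pos: [614.4, 185.0, 299.9]
ee_rot: [-180.0, 0.0, -169.9]
force: [0.1, 0.0, -0.2]
gripper_width: 0.4
gripper_force: 0.0
```

```bash
python3 - <<'E'
from h import *
w=cams.grab_frame("wrist");a=cams.grab_frame("top");b=cams.grab_frame("side")
A=cv2.resize(a["color"][135:235,160:310],None,fx=2.6,fy=2.6,interpolation=cv2.INTER_CUBIC)
B=cv2.resize(b["color"][120:255,200:310],None,fx=2.6,fy=2.6,interpolation=cv2.INTER_CUBIC)
im=np.zeros((360,A.shape[1]+B.shape[1],3),np.uint8);im[:A.shape[0],:A.shape[1]]=A;im[:B.shape[0],A.shape[1]:]=B
cv2.imwrite("pics/end.png",im[:,:,::-1])
print(status.state()["force"],status.state()["time_s"])
E
```

```text
[-0.47069956 -0.99736568  0.10931909] 13.9333
```

View pics/end.png

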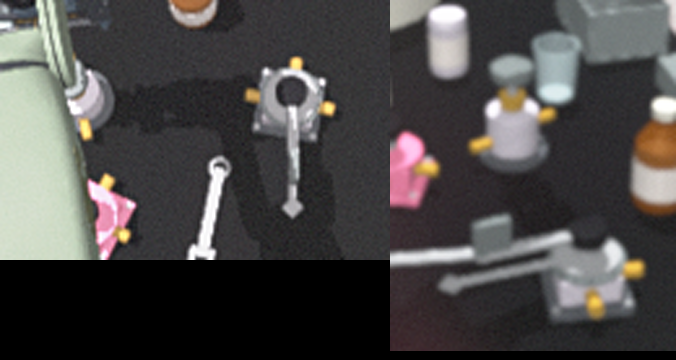

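The final views show the lever lying over the pointer (tip at (292,208)) and the plunger head back up at (511,70). Nothing else has moved.

```bash
python3 -c "from workcell import env; print(env.job_done())"
```

```text
the job is handed in; nothing more can be done
None
```

The job is handed in: the lever rests within about 1° of the pointer by camera measurement. The plunger was pressed onto its collar at about 17 N, held for more than 1 s and released, and no bystander was touched.

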